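Load the matching sorbent cartridge and hold the carrier up level

TASK

Find the loose charcoal cartridge that is the same size as the one already in the two-place carrier and put it fully down into the carrier's empty well while the carrier stands on the bench. Then grasp the carrier by its handle bar and lift it straight up, and finish with the gripper still holding it in the air, level and still, 10 to 20 cm clear of the bench, both cartridges fully seated in it. Leave the other two cartridges and everything else where they are.

Things in the scene. Friction and masses are not known exactly. Their poses are not given: they have to be found in the camera images.
- carrier: Loose two-place carrier, 0.3-0.5 kg, balanced about its middle: grey block 70 (x) by 190 (y) by 31 mm high, two round blind wells at y = +68 mm (empty) and -68 mm (loaded), 31 mm in diameter, 25 mm deep, floor 6 mm above the underside, 3 mm chamfer. A steel post 12 mm thick in the middle carries a black handle bar. Origin: centre of its underside; z up. Yaw within 0.7 rad of zero.
- handle (a point): Centre of the carrier's black handle bar, 100 mm above its underside. The bar is 14 mm thick along the carrier's x, 50 mm long along its y and 20 mm high (90 to 110 mm above the underside): pinch it from above, fingers closing along the carrier's x. It stands higher than seated cartridges (tops at 86 mm).
- well (a point): Centre of the floor of the carrier's empty well (at y = +68 mm, 6 mm above the carrier's underside, 25 mm below the mouth). A fully seated cartridge has its origin here.
- loaded_well (a point): Centre of the floor of the well that already holds a cartridge (at y = -68 mm of the carrier, 6 mm above its underside).
- cartridge_loaded: Upright sorbent cartridge: a clear plastic cylinder 28 mm in diameter and 80 mm tall, filled with black charcoal, with white wool and a white cap on top. Origin: centre of its underside; z runs up its axis. It is the one that already stands in the carrier, about 0.06 kg, and must stay there.
- cartridge_medium: Upright medium sorbent cartridge: a clear plastic cylinder 28 mm in diameter and 80 mm tall, filled with black charcoal, with white wool and a white cap on top. Origin: centre of its underside; z runs up its axis. About 0.06 kg. It stands on the bench and is the one that matches. The three loose cartridges stand in any order, at least 85 mm between axes.
- cartridge_small: Upright small sorbent cartridge: a clear plastic cylinder 20 mm in diameter and 80 mm tall, filled with black charcoal, with white wool and a white cap on top. Origin: centre of its underside; z runs up its axis. Too thin; leave it standing.
- cartridge_large: Upright large sorbent cartridge: a clear plastic cylinder 38 mm in diameter and 80 mm tall, filled with black charcoal, with white wool and a white cap on top. Origin: centre of its underside; z runs up its axis. Too thick for the well; leave it standing.
- tape_dispenser: Bystander, to be left alone: tan desk tape dispenser, 150 x 60 x 95 mm, 0.9 kg. Origin: centre of its underside.
- syringe: Bystander, to be left alone: glass syringe lying along its x, 160 mm long, 32 mm high, flange 50 mm wide. Origin: under the middle of its barrel, on the bench.
- tape_roll: Bystander, to be left alone: white tape roll lying flat, 72 mm in diameter, 20 mm high. Origin: centre of its underside.
- beaker: Bystander, to be left alone: glass beaker, 68 mm in diameter, 85 mm high. Origin: centre of its underside.
- stopper: Bystander, to be left alone: small glass stopper standing on its flat head, 32 mm in diameter, 34 mm high. Origin: centre of its underside.
Things that resemble listed ones, but are neither listed nor needed, are in the scene too. What is shaped like the cartridge_medium but orange or purple is not meant.

How it is judged:
By the outcome, as a careful person would: the job done as asked, in the order asked, and still so for the second after the job is handed in, while the arm keeps its last pose, push and grip.
It also fails if it takes over 58 s, if anything falls off the work surface, if the arm or the gripper's body presses on something with over 40 N, if the wrist force passes 120 N, or if a joint passes its speed limit or range.

ROBOT

A 6-joint arm with a two-finger parallel gripper is mounted at the origin on the work surface. World frame = base frame: x ahead of the robot, y to its left, z up, the work surface at z = 0. Lengths are in m, angles in rad, forces in N, time in s.
With the tool pointing down it reaches from about 0.35 to 0.975 m from the base axis. Payload 4.9 kg.
Tool frame: the origin (TCP) lies on the centre line of the jaws, within the pads' length; the fingertips stand 8 mm ahead of it and the grasp point (between the pads) lies 11 mm behind it; z points along the fingers, y is the direction in which the jaws open and shut (so a half turn about z gives the same grasp; the last joint's range is limited). The gripper opens to 85 mm and grips with 20 to 120 N. Pads are 22 mm wide; open, the fingers measure 114 mm over their backs; the gripper's body (76 mm by 85 mm) begins 54 mm behind the grasp point. The pads swing forward as they close: fully open they stand 13 mm farther back than shut.
Start: joints at [-1.298, 0.053, 1.613, -0, 1.476, -0.119], TCP at [0.239, -0.578, 0.239] pointing down, gripper open.
Joint ranges: [-3.01, 3.01], [-1.01, 2.22], [0.06, 2.58], [-1.02, 4.17], [0.09, 2.62], [-3.14, 3.14]. Speed limits (rad/s): [2.57, 2.57, 3.14, 3.14, 3.14, 3.14].

INTERFACE

Orientations are given as a rotation vector (axis times angle).
In Python, from station import get_obs, get_image, calibration, finish_job gives the robot as it stands. The module is installed in compiled form; this text tells all that it offers.
- The arm moves only by the shell command python3 -m jog 'ROWS' [FORCE]. ROWS is JSON, a list of rows, each a list of 7 numbers: the shift along the tool's x, y, z in cm, then the turn, a rotation vector about the tool's x, y, z in rad, then the closure in counts, from 0 (fully open) to 255 (shut). In form: [[dx, dy, dz, ax, ay, az, jaw], ...]. A call has 1 to 8 rows; each row is the pose to reach, as a shift and turn from the pose measured when the call began, along the tool's axes at that moment; what a row does not reach only later rows make up. A row lasts 1/12 s, in which the tool goes at most 41.7 mm and 7.16 degrees, less where a joint would pass 70% of its speed; a pose out of reach is approached as far as the arm can. A call with a gripper value outside its range is refused whole. The fingers move at their own pace and stop on an object; FORCE is the grip in N (left out, the last holds). Time passes only in rows, so rows that repeat a pose let the fingers close. It gives the time, the measured TCP pose, the force and the opening at its end, in the units of the state.
- get_obs(): the state, without advancing time (a new reading comes with each control period).
- get_image(name): name is "side" or "top" or "wrist"; returns the picture (384x512x3 uint8, red, green, blue); there is no depth.
- calibration(name): a dict with "vfov" (degrees; the focal length in pixels is half the picture's height over the tangent of half this angle, whatever the lens; pixels are square), "cx", "cy" (the principal point, pixels), "R" (3x3) and "t" (3): a world point X has camera coordinates R X + t. Camera axes: x right, y down, z forward; pixel columns grow to the right and rows downward; lengths in m; the calibration is good to about 2 mm. A picture is of the moment at which its call begins: read the wrist's pose just before it. calibration takes no time and is no camera call; for the wrist camera it gives the pose at the moment of the call.
- finish_job(): hands the job in, once; it reports no verdict.
The state is a dict: "t": time; "q": joint angles; "dq": joint speeds; "effort": joint torques, N m; "tool_pos": TCP position; "tool_rot": TCP orientation; "contact_force": force on the tool from outside, world axes, zero at the start; "wrist_torque": the same for the moment, N m; "opening": finger opening in m.
Only numpy, scipy, OpenCV 4.12 (cv2) and the standard library are available. Lean on these libraries where they do the work, as an engineer would, in place of code of your own. Each camera call takes 0.05 s, during which the arm holds its last target. There are 200 camera calls.

## Working session

There is one attempt and no reset: what is moved stays moved. The work goes in short steps, Python scripts to look and compute and a shell command to move; the robot and the scene stay as the last step left them, time stands still between calls to the robot, and variables do not carry over. Pictures are saved under pics/ and viewed, about 8 in all and at most 12, crops included, and the job is handed in when it is done.

```bash
mkdir -p pics; cat > h.py <<'E'
import numpy as np,cv2
from station import *
from scipy.spatial.transform import Rotation as Ro
def save(n,f,crop=None,s=1):
    im=get_image(n)[:,:,::-1]
    if crop: x0,y0,x1,y1=crop; im=im[y0:y1,x0:x1]
    cv2.imwrite('pics/'+f,cv2.resize(im,None,fx=s,fy=s,interpolation=cv2.INTER_CUBIC))
def ray(c,u,v):
    f=192/np.tan(np.radians(c['vfov'])/2); R=np.array(c['R']);t=np.array(c['t'])
    return -R.T@t, R.T@np.array([(u-c['cx'])/f,(v-c['cy'])/f,1])
def at(c,u,v,z):
    o,d=ray(c,u,v); return o+d*(z-o[2])/d[2]
def proj(c,X):
    f=192/np.tan(np.radians(c['vfov'])/2); p=np.array(c['R'])@X+np.array(c['t']); return p[0]/p[2]*f+c['cx'],p[1]/p[2]*f+c['cy']
def rel(X,yaw_y=None):
    o=get_obs(); R=Ro.from_rotvec(o['tool_rot']).as_matrix()
    return R.T@(np.array(X)-o['tool_pos'])*100
E
python3 - <<'E'
from h import *
save('top','top1.png',None,1.5)
save('side','side1.png',None,1.5)
o=get_obs(); print(o['t'],o['tool_pos'],o['tool_rot'],Ro.from_rotvec(o['tool_rot']).as_matrix().round(3))
for n in('top','side'):
    c=calibration(n);print(n,c['vfov'],c['cx'],c['cy'],ray(c,c['cx'],c['cy']))
E
```

```text
0.1 [ 0.23851097 -0.57710579  0.23815938] [-3.07967284e+00 -6.11151715e-01  2.33348986e-04] [[ 0.924  0.382 -0.001]
 [ 0.382 -0.924  0.002]
 [ 0.    -0.002 -1.   ]]
top 43.18113555753485 258.58874148101285 193.53847403877336 (array([ 0.35828112, -0.04287713,  1.27659901]), array([ 0.18231772,  0.00668284, -0.98321696]))
side 48.886106282612495 251.72654095250542 193.4702225900832 (array([0.10121873, 0.73682442, 0.66751561]), array([ 0.47041133, -0.71389786, -0.51871285]))
```

View pics/top1.png

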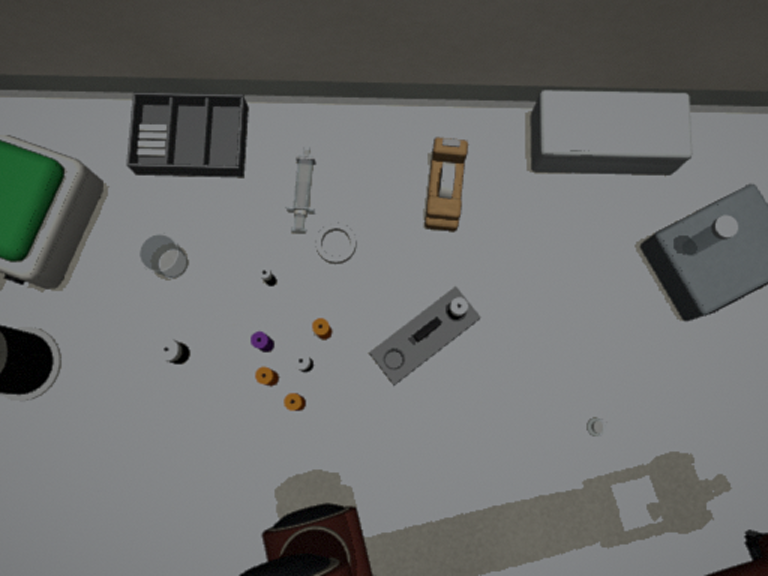

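View pics/side1.png

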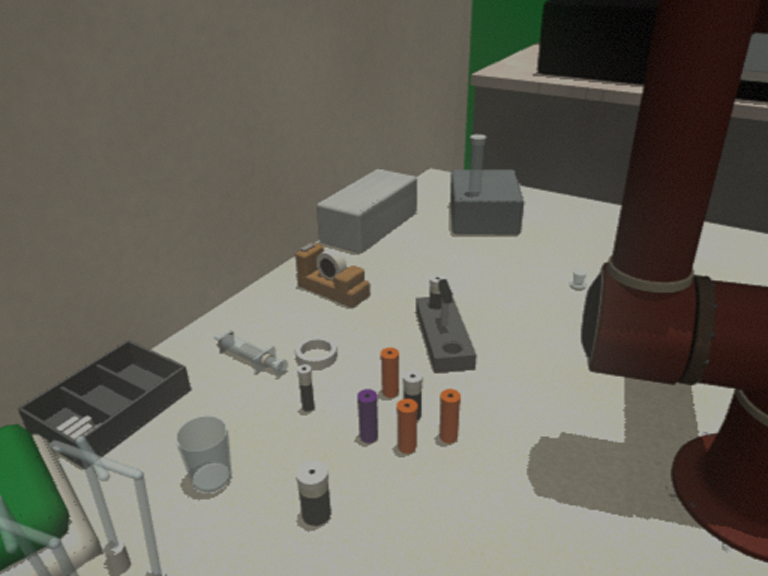

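Top view (768-wide pixels): the medium cartridge is at (304,363). Around it are orange lookalikes at (321,328), (265,376) and (294,402), and a purple one at (261,341). The carrier has its empty well at (393,358) and its loaded cartridge cap at (458,307). The small one is at (267,275), and the large one at (173,350).

```bash
python3 - <<'E'
from h import *
c=calibration('top');s=calibration('side')
P=lambda u,v,z:at(c,(u)/1.5,(v)/1.5,z)
for n,u,v,z in [('med',305,364,.08),('o1',321,326,.08),('o2',265,376,.08),('o3',293,401,.08),('pu',260,340,.08),('small',266,273,.08),('well',394,358,.031),('load',459,307,.086),('handle',427,330,.11),('c1',457,288,.031),('c2',480,318,.031),('c3',394,384,.031),('c4',370,353,.031)]:
    p=P(u,v,z); print(n,p.round(4))
    q=proj(s,p); print('   side',np.round(np.array(q)*1.5,0))
E
```

```text
med [0.454  0.0984 0.08  ]
   side [419. 375.]
o1 [0.5175 0.0747 0.08  ]
   side [390. 353.]
o2 [0.4329 0.163  0.08  ]
   side [409. 405.]
o3 [0.3935 0.1153 0.08  ]
   side [451. 395.]
pu [0.4918 0.1745 0.08  ]
   side [369. 395.]
small [0.605  0.1707 0.08  ]
   side [307. 368.]
well [ 0.4717 -0.0476  0.031 ]
   side [452. 347.]
load [ 0.5536 -0.1532  0.086 ]
   side [439. 279.]
handle [ 0.5109 -0.0996  0.11  ]
   side [447. 287.]
c1 [ 0.5961 -0.1546  0.031 ]
   side [419. 298.]
c2 [ 0.5443 -0.1947  0.031 ]
   side [453. 296.]
c3 [ 0.4275 -0.0486  0.031 ]
   side [476. 355.]
c4 [ 0.4793 -0.0063  0.031 ]
   side [436. 358.]
```

```bash
cat >> h.py <<'E'
def goal(X,ang):
    """shift (cm) and turn to TCP X, pointing down, tool y at world angle ang (deg)"""
    o=get_obs(); R=Ro.from_rotvec(o['tool_rot']); a=np.radians(ang)
    y=np.array([np.cos(a),np.sin(a),0]); z=np.array([0,0,-1.]); G=Ro.from_matrix(np.c_[np.cross(y,z),y,z])
    print('t',round(o['t'],2),'pos',np.round(o['tool_pos'],4),'goal',np.round(X,4),'open',round(o['opening'],4),'F',np.round(o['contact_force'],1))
    print(np.round(R.inv().apply(np.array(X)-o['tool_pos'])*100,2),np.round((R.inv()*G).as_rotvec(),4))
E
python3 -c "
from h import *
goal([.43,.085,.24],38)"
```

```text
t 0.1 pos [ 0.2385 -0.5771  0.2382] goal [0.43  0.085 0.24 ] open 0.0857 F [ 0.7 -0.4  0.3]
[ 42.98 -53.88  -0.07] [-1.1000e-03 -1.9000e-03 -1.8422e+00]
```

```bash
python3 -m jog '[[43,-53.9,0,0,0,-1.84,0],[43,-53.9,0,0,0,-1.84,0],[43,-53.9,0,0,0,-1.84,0],[43,-53.9,0,0,0,-1.84,0],[43,-53.9,0,0,0,-1.84,0],[43,-53.9,0,0,0,-1.84,0],[43,-53.9,0,0,0,-1.84,0],[43,-53.9,0,0,0,-1.84,0]]' 40; python3 -c "
from h import *
goal([.43,.085,.24],38)"
```

```text
t: 0.77
tool_pos: [0.331, -0.2553, 0.2387]
tool_rot: [-2.405, -2.02, -0.002]
contact_force: [1.2, -0.2, 0.9]
opening: 0.0854
t 0.77 pos [ 0.331  -0.2553  0.2387] goal [0.43  0.085 0.24 ] open 0.0854 F [ 1.2 -0.2  0.9]
[35.23  3.87 -0.07] [ 4.000e-04 -1.600e-03 -8.369e-01]
```

```bash
python3 -m jog '[[35.2,3.9,0,0,0,-0.837,0],[35.2,3.9,0,0,0,-0.837,0],[35.2,3.9,0,0,0,-0.837,0],[35.2,3.9,0,0,0,-0.837,0],[35.2,3.9,0,0,0,-0.837,0],[35.2,3.9,0,0,0,-0.837,0],[35.2,3.9,0,0,0,-0.837,0],[35.2,3.9,0,0,0,-0.837,0]]'; python3 - <<'E'
from h import *
goal([.43,.085,.24],38)
save('wrist','w1.png',None,1.5)
c=calibration('wrist');print(ray(c,c['cx'],c['cy']),c['vfov'],c['cx'],c['cy'])
for p in([.454,.098,.08],[.4717,-.0476,.031]): print(np.array(proj(c,np.array(p)))*1.5)
np.save('cw1.npy',c,allow_pickle=True)
E
```

```text
t: 1.43
tool_pos: [0.4237, 0.065, 0.2391]
tool_rot: [-1.372, -2.826, -0.002]
contact_force: [1.2, -1.2, -0.7]
opening: 0.0855
t 1.43 pos [0.4237 0.065  0.2391] goal [0.43  0.085 0.24 ] open 0.0855 F [ 1.2 -1.2 -0.7]
[ 1.18  1.73 -0.09] [ 0.0013 -0.0008  0.0036]
(array([0.37251941, 0.1373178 , 0.37413661]), array([ 0.20508686, -0.24918365, -0.94649188])) 69.52542884710874 259.3746952162053 188.3659890872993
[440.26378493 258.27030204]
[347.19856296 372.4480073 ]
```

View pics/w1.png

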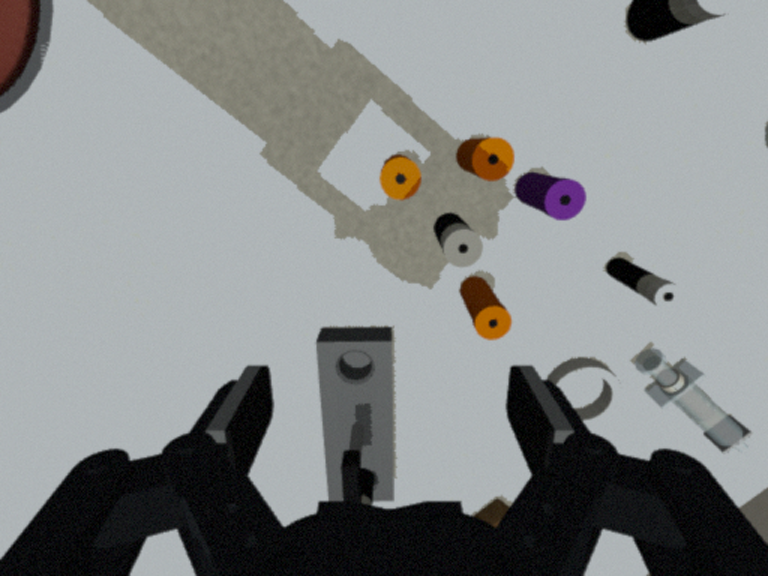

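The wrist view shows the medium cap at (462,248), its neighbours clear of the jaw line, and the well mouth at (355,365). The arm was still settling, so I'll finish the move and read it again at rest.

```bash
python3 -m jog '[[1.2,1.7,0,0,0,0,60],[1.2,1.7,0,0,0,0,60],[1.2,1.7,0,0,0,0,60],[1.2,1.7,0,0,0,0,60],[1.2,1.7,0,0,0,0,60],[1.2,1.7,0,0,0,0,60]]'; python3 - <<'E'
from h import *
c=calibration('wrist');np.save('cw2.npy',c,allow_pickle=True)
save('wrist','w2.png',(180,60,430,300),2.5)
goal([.43,.085,.24],38)
for p in([.454,.098,.08],[.4717,-.0476,.031]): print((np.array(proj(c,np.array(p)))-[180,60])*2.5)
E
```

```text
t: 1.98
tool_pos: [0.4302, 0.0905, 0.2391]
tool_rot: [-1.366, -2.826, -0.011]
contact_force: [-0.4, 0.6, 0.8]
opening: 0.0653
t 2.03 pos [0.4302 0.0905 0.2392] goal [0.43  0.085 0.24 ] open 0.0655 F [0.1 0.9 0.1]
[-0.42 -0.36 -0.09] [ 0.0052 -0.005   0.007 ]
[246.32962455 304.60373294]
[101.29137919 488.09689445]
```

View pics/w2.png

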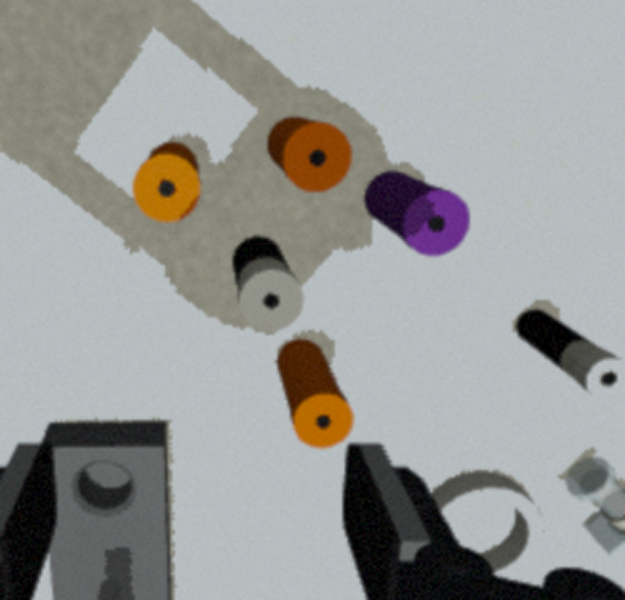

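```bash
python3 - <<'E'
from h import *
w=np.load('cw2.npy',allow_pickle=True).item();s=calibration('side');t=calibration('top')
W=lambda u,v,z:at(w,u/2.5+180,v/2.5+60,z)
for n,u,v,z in [('med',271,301,.08),('o1',322,421,.08),('o2',317,157,.08),('o3',166,187,.08),('pu',437,223,.08),('small',608,378,.08),('well',105,487,.031)]:
    p=W(u,v,z);print(n,p.round(4),'side',np.array(proj(s,p))*1.5,'top',np.array(proj(t,p))*1.5)
E
```

```text
med [0.4616 0.1061 0.08  ] side [411.67670927 375.80529497] top [300.53348729 359.29695957]
o1 [0.519  0.0757 0.08  ] side [389.07431152 352.87606848] top [320.39379127 325.06558571]
o2 [0.436  0.1658 0.08  ] side [406.14237938 405.56913172] top [263.41474224 374.07188182]
o3 [0.3942 0.117  0.08  ] side [449.61966644 395.72221345] top [291.9661125  400.52484776]
pu [0.4948 0.1771 0.08  ] side [365.85463657 395.65293767] top [258.55945341 338.15299891]
small [0.6086 0.1746 0.08  ] side [303.14093583 368.78983648] top [263.81346778 270.87330288]
well [ 0.4729 -0.0457  0.031 ] side [450.8331294  347.20271014] top [392.88872099 357.25686558]
```

```bash
python3 -c "
from h import *
goal([.4607,.1055,.13],38)"
```

```text
t 2.03 pos [0.4302 0.0905 0.2392] goal [0.4607 0.1055 0.13  ] open 0.0655 F [0.1 0.9 0.1]
[-0.77  3.26 10.93] [ 0.0052 -0.005   0.007 ]
```

```bash
python3 -m jog '[[-0.77,3.26,0,0.005,-0.005,0.007,60],[-0.77,3.26,4,0.005,-0.005,0.007,60],[-0.77,3.26,8,0.005,-0.005,0.007,60],[-0.77,3.26,10.9,0.005,-0.005,0.007,60],[-0.77,3.26,10.9,0.005,-0.005,0.007,60],[-0.77,3.26,10.9,0.005,-0.005,0.007,60],[-0.77,3.26,10.9,0.005,-0.005,0.007,60],[-0.77,3.26,10.9,0.005,-0.005,0.007,60]]'; python3 - <<'E'
from h import *
goal([.4607,.1055,.049],38)
c=calibration('wrist')
save('wrist','w3.png',(130,130,400,330),2.5)
print((np.array(proj(c,np.array([.4607,.1055,.08])))-[130,130])*2.5)
E
```

```text
t: 2.7
tool_pos: [0.4627, 0.1054, 0.1335]
tool_rot: [1.376, 2.819, 0.005]
contact_force: [0.1, 0.2, 0.5]
opening: 0.0652
t 2.7 pos [0.4627 0.1054 0.1335] goal [0.4607 0.1055 0.049 ] open 0.0652 F [0.1 0.2 0.5]
[ 0.16 -0.19  8.45] [ 0.0046  0.0029 -0.0006]
[313.73293261 202.52501724]
```

View pics/w3.png

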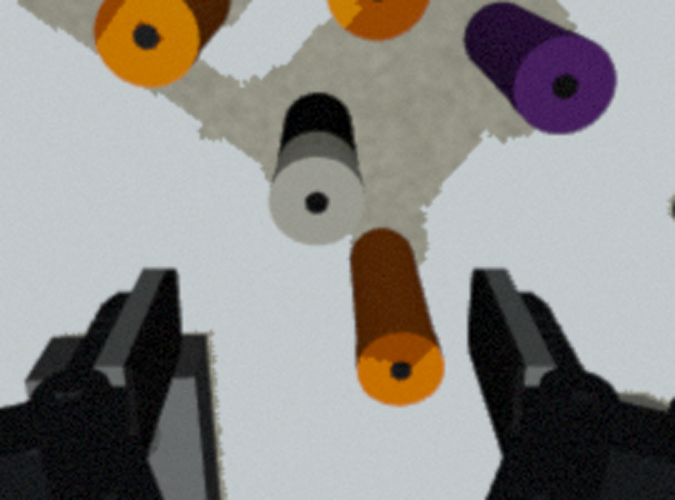

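The cap's dot is at (316,202) and I predicted (314,202.5), which agrees to within 1 mm. The fingers' paths to both sides are clear, so I'll go down and grip.

```bash
python3 -m jog '[[0.16,-0.15,2,0.004,0.003,0,60],[0.16,-0.15,4,0.004,0.003,0,60],[0.16,-0.15,6,0.004,0.003,0,60],[0.16,-0.15,8,0.004,0.003,0,60],[0.16,-0.15,8.4,0.004,0.003,0,60],[0.16,-0.15,8.4,0.004,0.003,0,60],[0.16,-0.15,8.4,0.004,0.003,0,60],[0.16,-0.15,8.4,0.004,0.003,0,60]]'; python3 -c "
from h import *
goal([.4607,.1055,.049],38)"
```

```text
t: 3.42
tool_pos: [0.4626, 0.106, 0.0516]
tool_rot: [1.376, 2.82, 0.004]
contact_force: [0.5, 0.1, 0.6]
opening: 0.0652
t 3.42 pos [0.4626 0.106  0.0516] goal [0.4607 0.1055 0.049 ] open 0.0652 F [0.5 0.1 0.6]
[ 0.08 -0.18  0.26] [ 0.0038  0.0021 -0.0004]
```

```bash
python3 -m jog '[[0.1,-0.2,0.26,0.004,0.002,0,60],[0.1,-0.2,0.26,0.004,0.002,0,130],[0.1,-0.2,0.26,0.004,0.002,0,150],[0.1,-0.2,0.26,0.004,0.002,0,170],[0.1,-0.2,0.26,0.004,0.002,0,190],[0.1,-0.2,0.26,0.004,0.002,0,220],[0.1,-0.2,0.26,0.004,0.002,0,220],[0.1,-0.2,0.26,0.004,0.002,0,220]]' 40; python3 -c "
from h import *
goal([.4607,.1055,.049],38)"
```

```text
t: 4.08
tool_pos: [0.4608, 0.1055, 0.0495]
tool_rot: [1.378, 2.823, 0.0]
contact_force: [-1.0, -1.1, 5.5]
opening: 0.0271
t 4.08 pos [0.4608 0.1055 0.0495] goal [0.4607 0.1055 0.049 ] open 0.0271 F [-1.  -1.1  5.5]
[ 0.01 -0.01  0.05] [ 0.0003  0.0004 -0.0004]
```

```bash
python3 -m jog '[[0,0,-3,0,0,0,220],[0,0,-6,0,0,0,220],[0,0,-9,0,0,0,220],[0,0,-10,0,0,0,220],[0,0,-10,0,0,0,220],[0,0,-10,0,0,0,220]]'; python3 -c "
from h import *
goal([.49,0.0,.15],38);goal([.4725,-.0465,.15],38)"
```

```text
t: 4.58
tool_pos: [0.4604, 0.1055, 0.1487]
tool_rot: [1.378, 2.823, -0.0]
contact_force: [0.0, 0.1, -1.0]
opening: 0.0269
t 4.58 pos [0.4604 0.1055 0.1487] goal [0.49 0.   0.15] open 0.0269 F [ 0.   0.1 -1. ]
[-10.14  -4.16  -0.13] [-0.0001  0.0002 -0.0004]
t 4.58 pos [0.4604 0.1055 0.1487] goal [ 0.4725 -0.0465  0.15  ] open 0.0269 F [ 0.   0.1 -1. ]
[-12.73  -8.4   -0.13] [-0.0001  0.0002 -0.0004]
```

```bash
python3 -m jog '[[-4,-2.6,0,0,0,0,220],[-7,-4.6,0,0,0,0,220],[-10,-6.6,-0.1,0,0,0,220],[-12.7,-8.4,-0.1,0,0,0,220],[-12.7,-8.4,-0.1,0,0,0,220],[-12.7,-8.4,-0.1,0,0,0,220],[-12.7,-8.4,-0.1,0,0,0,220],[-12.7,-8.4,-0.1,0,0,0,220]]'; python3 - <<'E'
from h import *
goal([.4725,-.0465,.15],38)
c=calibration('wrist');np.save('cw4.npy',c,allow_pickle=True)
save('wrist','w4.png',(130,130,400,370),2.5)
for p in([.4725,-.0465,.031],[.4725,-.0465,.1]):print((np.array(proj(c,np.array(p)))-[130,130])*2.5)
E
```

```text
t: 5.25
tool_pos: [0.4715, -0.0451, 0.1481]
tool_rot: [-1.375, -2.822, 0.001]
contact_force: [0.5, 0.1, -0.6]
opening: 0.0273
t 5.25 pos [ 0.4715 -0.0451  0.1481] goal [ 0.4725 -0.0465  0.15  ] open 0.0273 F [ 0.5  0.1 -0.6]
[-0.17 -0.   -0.19] [-0.0015 -0.0023  0.0008]
[320.75230886 143.82371842]
[319.61095748 220.41580864]
```

View pics/w4.png

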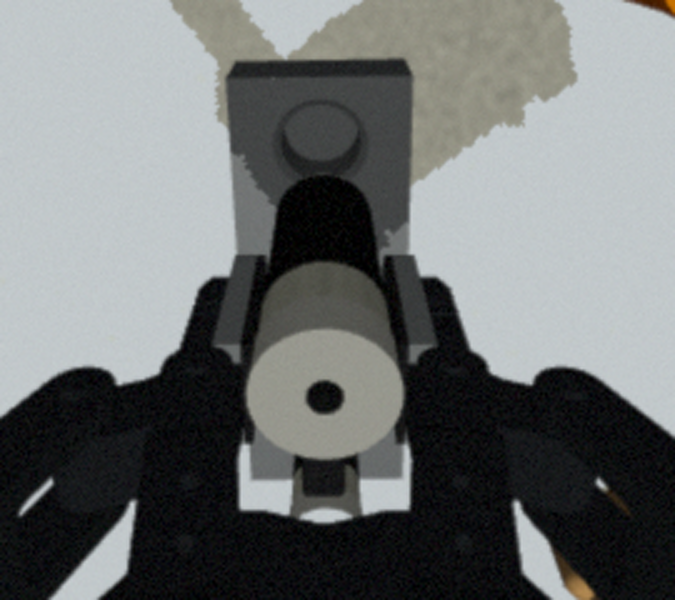

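```bash
python3 - <<'E'
from h import *
c=np.load('cw4.npy',allow_pickle=True).item()
W=lambda u,v,z:at(c,u/2.5+130,v/2.5+130,z)
w=W(320.5,141,.031)
z=get_obs()['tool_pos'][2]-.0495
top=W(325,397,z+.08); l=W(272,240,z+.02); r=W(377,240,z+.02)
print('well',w,'cap',top,'botmid',(l+r)/2)
goal(w,38)
a,b=W(227,75,.031),W(412,74,.031);print(a,b,np.degrees(np.arctan2(*(a-b)[1::-1])))
# bottom front edge of cartridge, nearest point on rim
e=W(324,176,z);print('bottom edge +x side',e, 'well-to-cap in tool', Ro.from_rotvec(get_obs()['tool_rot']).inv().apply(w-top)*100, Ro.from_rotvec(get_obs()['tool_rot']).inv().apply(w-e)*100)
E
```

```text
well [ 0.47171797 -0.04565573  0.031     ] cap [ 0.47251358 -0.04410639  0.17906277] botmid [ 0.47158419 -0.04303866  0.11906277]
t 5.3 pos [ 0.4717 -0.045   0.1486] goal [ 0.4717 -0.0457  0.031 ] open 0.0273 F [ 0.5  0.6 -0.1]
[-0.07 -0.03 11.76] [-0.0011 -0.0016  0.0013]
[ 0.4283641  -0.04668219  0.031     ] [ 0.48233911 -0.00393704  0.031     ] -141.6227693928416
bottom edge +x side [ 0.46518664 -0.0350912   0.09906277] well-to-cap in tool [-0.09677639 -0.14154498 14.80630845] [-1.24539978 -0.12972266  6.80442733]
```

Well rim centre is at (320,141) and the cap dot at (325,397). That leaves about -1.4 mm of correction along the jaws and almost none across. I'll lower to just above the mouth, then go in gently.

```bash
python3 -m jog '[[0.05,-0.14,2,0,0,0,220],[0.05,-0.14,4,0,0,0,220],[0.05,-0.14,5.8,0,0,0,220],[0.05,-0.14,5.8,0,0,0,220],[0.05,-0.14,5.8,0,0,0,220],[0.05,-0.14,5.8,0,0,0,220],[0.05,-0.14,5.8,0,0,0,220]]'; python3 - <<'E'
from h import *
goal([.4710,-.0463,.0555],38)
save('wrist','w5.png',(170,130,370,290),3.5)
E
```

```text
t: 5.88
tool_pos: [0.4714, -0.0454, 0.0922]
tool_rot: [1.374, 2.824, 0.0]
contact_force: [0.2, -0.6, -0.6]
opening: 0.0273
t 5.88 pos [ 0.4714 -0.0454  0.0922] goal [ 0.471  -0.0463  0.0555] open 0.0273 F [ 0.2 -0.6 -0.6]
[-0.05 -0.09  3.67] [0.0007 0.0007 0.002 ]
```

View pics/w5.png

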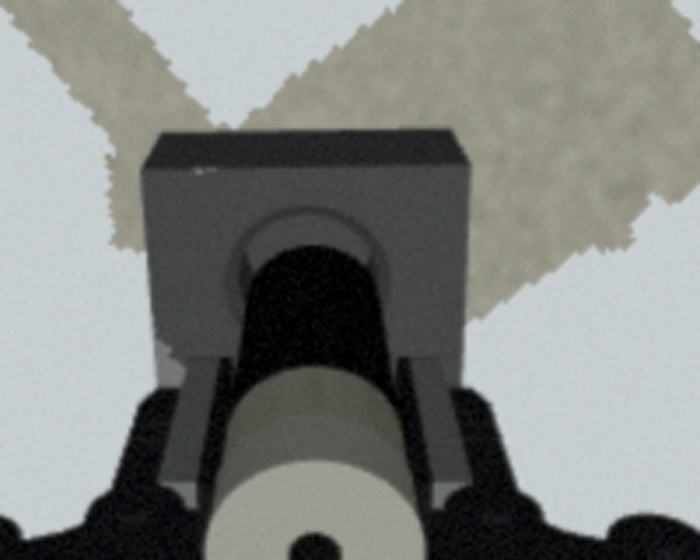

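The rim spans 226–390 and the cartridge 247–382, so the cartridge is about 1.2 mm too far towards +y. Fore-aft is aligned. I'll correct and insert.

```bash
python3 -m jog '[[0,-0.15,0.4,0,0,0.002,220],[0,-0.15,0.8,0,0,0.002,220],[0,-0.15,1.2,0,0,0.002,220],[0,-0.15,1.6,0,0,0.002,220],[0,-0.15,2,0,0,0.002,220],[0,-0.15,2.3,0,0,0.002,220],[0,-0.15,2.6,0,0,0.002,220],[0,-0.15,2.6,0,0,0.002,220]]'; python3 -c "
from h import *
goal([.4710,-.0463,.0555],38)"
```

```text
t: 6.6
tool_pos: [0.4703, -0.0467, 0.0657]
tool_rot: [1.377, 2.822, 0.0]
contact_force: [2.0, -2.1, -2.8]
opening: 0.0268
t 6.6 pos [ 0.4703 -0.0467  0.0657] goal [ 0.471  -0.0463  0.0555] open 0.0268 F [ 2.  -2.1 -2.8]
[-0.01  0.08  1.02] [ 0.0006  0.0011 -0.0002]
```

```bash
python3 -m jog '[[0,0.05,0.3,0,0,0,220],[0,0.05,0.6,0,0,0,220],[0,0.05,0.8,0,0,0,220],[0,0.05,1.0,0,0,0,220],[0,0.05,1.1,0,0,0,220],[0,0.05,1.1,0,0,0,220],[0,0.05,1.1,0,0,0,220]]'; python3 -c "
from h import *
goal([.4710,-.0463,.0555],38)"
```

```text
t: 7.18
tool_pos: [0.4709, -0.0465, 0.0555]
tool_rot: [1.377, 2.823, -0.0]
contact_force: [-1.3, -1.2, 5.8]
opening: 0.0268
t 7.18 pos [ 0.4709 -0.0465  0.0555] goal [ 0.471  -0.0463  0.0555] open 0.0268 F [-1.3 -1.2  5.8]
[ 0.01  0.02 -0.  ] [ 0.0002  0.0011 -0.0001]
```

```bash
python3 -m jog '[[0,0,0,0,0,0,150],[0,0,0,0,0,0,100],[0,0,0,0,0,0,80],[0,0,0,0,0,0,60],[0,0,-2,0,0,0,60],[0,0,-5,0,0,0,60],[0,0,-8,0,0,0,60],[0,0,-10,0,0,0,60]]';python3 -m jog '[[0,0,-4,0,0,0,60],[0,0,-7,0,0,0,60],[0,0,-7,0,0,0,60],[0,0,-7,0,0,0,60],[0,0,-7,0,0,0,60]]'; python3 - <<'E'
from h import *
c=calibration('wrist');np.save('cw6.npy',c,allow_pickle=True)
save('wrist','w6.png',(130,130,400,370),2.5)
a=np.radians(38.3); ex=np.array([np.cos(a),np.sin(a),0]);ey=np.array([-np.sin(a),np.cos(a),0])
h=np.array([.4710,-.0463,0])-.068*ey; print('handle',h)
for p in([.471,-.0463,.086],h+[0,0,.11],h-.068*ey+[0,0,.086]):print((np.array(proj(c,np.array(p)))-[130,130])*2.5)
goal(h+[0,0,.2],38.3)
E
```

```text
t: 7.85
tool_pos: [0.4715, -0.0465, 0.158]
tool_rot: [1.376, 2.821, 0.001]
contact_force: [0.7, -0.3, 0.2]
opening: 0.0654
t: 8.27
tool_pos: [0.4709, -0.0462, 0.2273]
tool_rot: [1.376, 2.822, 0.0]
contact_force: [-0.2, -0.4, -0.1]
opening: 0.065
handle [ 0.51314497 -0.09966479  0.        ]
[320.35673645 120.29580211]
[321.31192992 293.36657764]
[322.26713185 390.28286274]
t 8.32 pos [ 0.4704 -0.0461  0.2263] goal [ 0.5131 -0.0997  0.2   ] open 0.0648 F [-0.3 -0.4 -0.1]
[-6.85  0.07  2.63] [ 0.0001  0.0004 -0.0052]
```

View pics/w6.png

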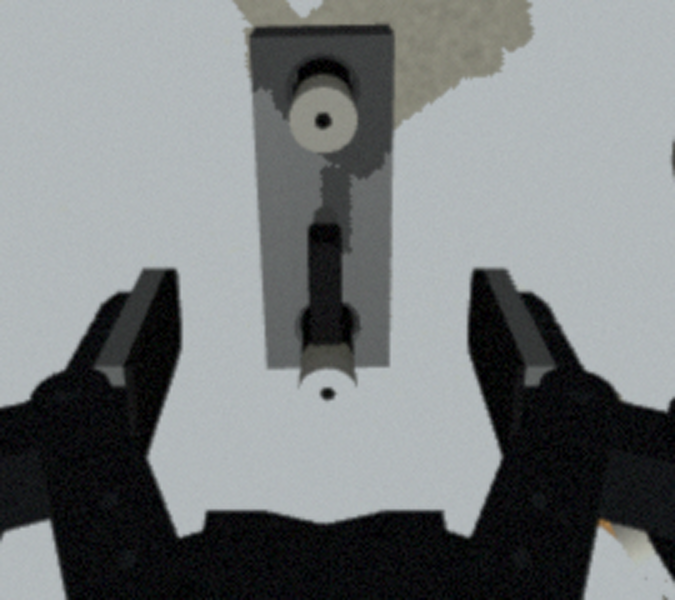

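Both caps read at the seated height: the new one is at (323,120) against a predicted (320,120). The loaded one is at (327,393), and the bar is centred at u≈325, about 1 mm towards tool +y. Next I'll go over the handle.

```bash
python3 -m jog '[[-3,0.1,0,0,0,-0.005,60],[-6,0.17,0,0,0,-0.005,60],[-6.9,0.17,2,0,0,-0.005,60],[-6.9,0.17,5,0,0,-0.005,60],[-6.9,0.17,7,0,0,-0.005,60],[-6.9,0.17,7,0,0,-0.005,60],[-6.9,0.17,7,0,0,-0.005,60],[-6.9,0.17,7,0,0,-0.005,60]]'; python3 - <<'E'
from h import *
c=calibration('wrist')
save('wrist','w7.png',(130,130,400,370),2.5)
h=np.array([.5138,-.099,0])
print((np.array(proj(c,h+[0,0,.11]))-[130,130])*2.5)
goal(h+[0,0,.089],38.3)
E
```

```text
t: 8.98
tool_pos: [0.5143, -0.0994, 0.1566]
tool_rot: [1.37, 2.827, -0.0]
contact_force: [0.0, -0.5, 0.3]
opening: 0.0656
[318.94126603 214.97886522]
t 9.03 pos [ 0.5149 -0.0996  0.1576] goal [ 0.5138 -0.099   0.089 ] open 0.0655 F [ 0.7 -0.4  1.2]
[ 0.13 -0.06  6.86] [ 0.0011  0.002  -0.0001]
```

View pics/w7.png

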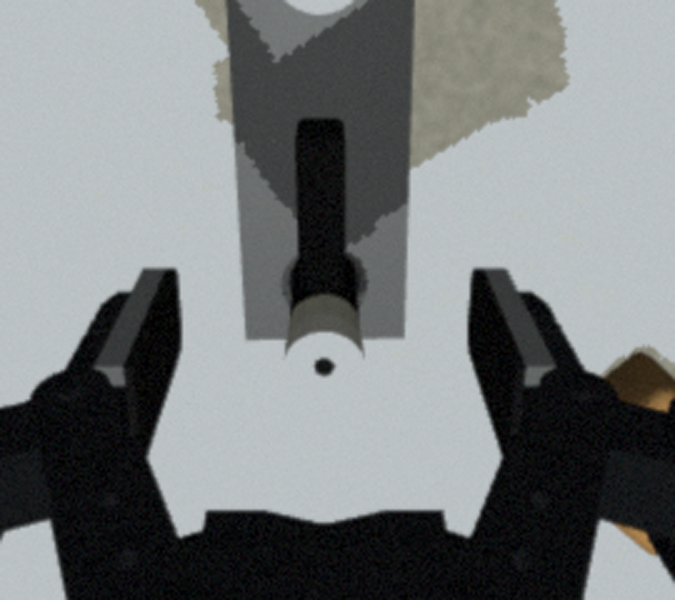

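The bar is centred at u≈322, between the jaws at about 325. I'll descend and grip.

```bash
python3 -m jog '[[0.13,-0.06,2.5,0,0,0,60],[0.13,-0.06,5,0,0,0,60],[0.13,-0.06,6.9,0,0.001,0,60],[0.13,-0.06,6.9,0,0.001,0,60],[0.13,-0.06,6.9,0,0.001,0,60],[0.13,-0.06,6.9,0,0.001,0,60]]'; python3 -c "
from h import *
goal([.5138,-.099,.089],38.3)"
```

```text
t: 9.53
tool_pos: [0.5153, -0.0994, 0.0909]
tool_rot: [1.367, 2.823, 0.002]
contact_force: [-0.3, -0.1, 0.7]
opening: 0.0656
t 9.53 pos [ 0.5153 -0.0994  0.0909] goal [ 0.5138 -0.099   0.089 ] open 0.0656 F [-0.3 -0.1  0.7]
[ 0.12 -0.09  0.19] [0.0031 0.0041 0.0001]
```

```bash
python3 -m jog '[[0.12,-0.09,0.19,0.003,0.004,0,120],[0.12,-0.09,0.19,0.003,0.004,0,150],[0.12,-0.09,0.19,0.003,0.004,0,180],[0.12,-0.09,0.19,0.003,0.004,0,200],[0.12,-0.09,0.19,0.003,0.004,0,220],[0.12,-0.09,0.19,0.003,0.004,0,255],[0.12,-0.09,0.19,0.003,0.004,0,255],[0.12,-0.09,0.19,0.003,0.004,0,255]]' 80; python3 -c "
from h import *
goal([.5138,-.099,.089],38.3)"
```

```text
t: 10.2
tool_pos: [0.5139, -0.0994, 0.0897]
tool_rot: [1.37, 2.827, -0.001]
contact_force: [-3.1, -1.6, 5.5]
opening: 0.0126
t 10.2 pos [ 0.5139 -0.0994  0.0897] goal [ 0.5138 -0.099   0.089 ] open 0.0126 F [-3.1 -1.6  5.5]
[0.04 0.01 0.07] [-0.0004  0.0006  0.    ]
```

```bash
python3 -m jog '[[0,0,-0.5,0,0,0,255],[0,0,-1.5,0,0,0,255],[0,0,-2.5,0,0,0,255],[0,0,-3.5,0,0,0,255],[0,0,-4.5,0,0,0,255],[0,0,-5.5,0,0,0,255],[0,0,-6.5,0,0,0,255],[0,0,-7,0,0,0,255]]'; python3 -c "
from h import *
goal([.5139,-.0994,.2397],38.3)"
```

```text
t: 10.87
tool_pos: [0.5148, -0.0996, 0.1621]
tool_rot: [1.368, 2.824, -0.0]
contact_force: [0.7, -0.0, -5.4]
opening: 0.0124
t 10.87 pos [ 0.5148 -0.0996  0.1621] goal [ 0.5139 -0.0994  0.2397] open 0.0124 F [ 0.7 -0.  -5.4]
[ 0.05 -0.05 -7.76] [ 0.0013  0.0031 -0.    ]
```

```bash
python3 -m jog '[[0,0,-1,0,0,0,255],[0,0,-2,0,0,0,255],[0,0,-3,0,0,0,255],[0,0,-4,0,0,0,255],[0,0,-5,0,0,0,255],[0,0,-6,0,0,0,255],[0,0,-7,0,0,0,255],[0,0,-7.4,0,0,0,255]]';  python3 -m jog '[[0,0,0,0.001,0.003,0,255],[0,0,0,0.001,0.003,0,255],[0,0,0,0.001,0.003,0,255],[0,0,0,0.001,0.003,0,255],[0,0,0,0.001,0.003,0,255],[0,0,0,0.001,0.003,0,255]]';python3 - <<'E'
from h import *
goal([.5139,-.0994,.2397],38.3)
o=get_obs();print(np.abs(o['dq']).max(),o['wrist_torque'])
s=calibration('side');w=calibration('wrist')
a=cv2.resize(get_image('side')[100:300,130:390],None,fx=2.6,fy=2.6,interpolation=2)
b=cv2.resize(get_image('wrist'),None,fx=1,fy=1)
cv2.imwrite('pics/s8.png',a[:,:,::-1]);cv2.imwrite('pics/w8.png',b[:,:,::-1])
an=np.radians(38.3);ey=np.array([-np.sin(an),np.cos(an),0]);h=np.array(o['tool_pos']);z=h[2]-.0897;h[2]=0
for y,zz in((.068,.086),(-.068,.086),(0,.11),(.095,0.),(-.095,0)):
    p=h+ey*y+[0,0,z+zz];print(y,zz,'side',(np.array(proj(s,p))-[130,100])*2.6,'wrist',proj(w,p))
E
```

```text
t: 11.53
tool_pos: [0.5154, -0.0997, 0.2384]
tool_rot: [1.367, 2.822, 0.0]
contact_force: [0.4, 0.6, -4.4]
opening: 0.0127
t: 12.03
tool_pos: [0.515, -0.0996, 0.2377]
tool_rot: [1.369, 2.826, 0.001]
contact_force: [0.3, -0.2, -6.0]
opening: 0.0129
t 12.03 pos [ 0.515  -0.0996  0.2377] goal [ 0.5139 -0.0994  0.2397] open 0.0129 F [ 0.3 -0.2 -6. ]
[ 0.09 -0.08 -0.2 ] [0.0012 0.0015 0.    ]
0.005542125593482636 [-1.59790561e-02  2.53570692e-05 -3.21080446e-02]
0.068 0.086 side [452.03603631 153.63245358] wrist (np.float64(257.1042885111945), np.float64(127.91467569223953))
-0.068 0.086 side [423.46163524  91.80427363] wrist (np.float64(257.6781314685012), np.float64(339.36338690801915))
0 0.11 side [437.78717992  97.01256812] wrist (np.float64(257.1853116858513), np.float64(274.7145646416925))
0.095 0.0 side [454.43856257 253.4899828 ] wrist (np.float64(257.70838446750736), np.float64(77.47654261296407))
-0.095 0 side [416.54091199 158.07608824] wrist (np.float64(258.10403010883846), np.float64(286.28150495267005))
```

View pics/s8.png

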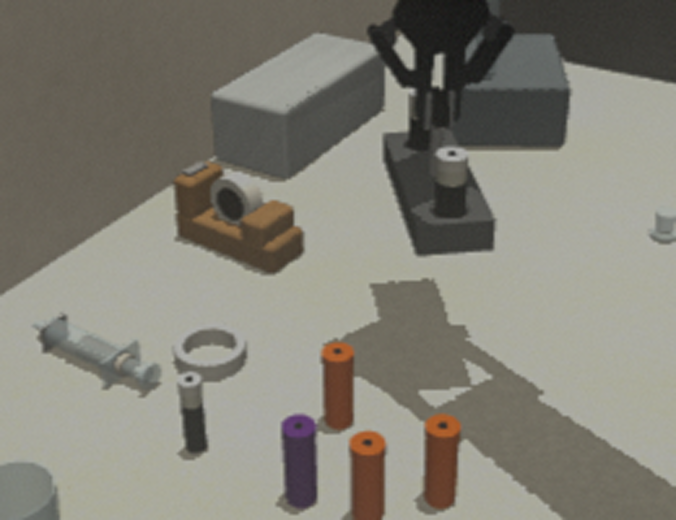

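View pics/w8.png

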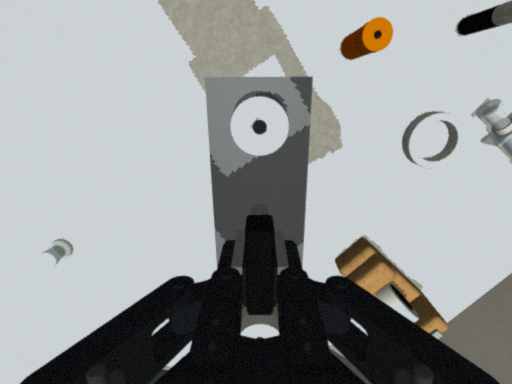

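The side view has the new cap at (452,153), predicted (452,154). The wrist view has it at (260,127), predicted (257,128), and the loaded one at (260,340), predicted (258,339). So the carrier is level, both cartridges are seated, and everything else is in place. I'm handing in.

```bash
python3 -c "
from station import *
print(finish_job()); o=get_obs(); print(o['t'],o['tool_pos'],o['opening'])"
```

```text
the job is handed in; nothing more can be done
None
the job is handed in; nothing more can be done
```

I put the medium charcoal cartridge all the way into the carrier's empty well. Then I gripped the carrier by its handle bar at 80 N, lifted it straight up, and handed the job in at about 12 s with the gripper still holding it.

**Last checks:**
- **Height and stillness:** the underside is about 148 mm above the bench, and the joints were nearly still (under 0.006 rad/s).
- **Level and seated:** both caps appeared within about 3 pixels of where a level carrier with fully seated cartridges would put them. The new one was checked in the side and wrist views, the loaded one in the wrist view only.
- **Other items:** in the last views the small cartridge, the orange and purple lookalikes and the bystanders in frame looked undisturbed. The large cartridge was outside those views and the beaker only partly in them; the arm never went near either.

**Disagreements:**
- **First position reading:** the top camera's first reading of the medium cartridge was about 1 cm off the wrist camera's. The side view agreed with the wrist camera, so I used the wrist value, and the grasp confirmed it.
- **Alignment before insertion:** two estimates of the held cartridge's fore-aft offset from the well differed by about 2.5 mm. I took a value between them, checked again just above the mouth, and it went in with light forces, under 6 N.

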